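Change over the battery packs of a portable instrument

TASK

Change the battery packs over: the two charged ones (green gauge) from the charger go into the instrument's two cradles, and the two flat ones (one red bar) from the instrument go into the charger, each standing flat in a cradle with its gold contacts at the cradle's contact end. All four cradles are taken; the blue mat is clear if you need to set a pack aside while you swap. Put the packs down rather than dropping them, and leave the amber bottle and the jar of screws standing where they are.

Things in the scene. Friction and masses are not known exactly. Their poses are not given: they have to be found in the camera images.
- pack_yellow_center (a point): FLAT battery pack: black block 70 (x) x 38 (y) x 58 mm high, 0.3 kg, with yellow tape round it; gauge on top: one red bar lit, three dark. Point: its centre, 29 mm above its underside; z up, x towards its contact end (four gold blades that wrap over the top edge). Grip the sides 38 mm apart. Starts in a cradle of the instrument, contacts to contacts, up to 3 mm off its centre
- pack_pink_center (a point): FLAT battery pack: black block 70 (x) x 38 (y) x 58 mm high, 0.3 kg, with pink tape round it; gauge on top: one red bar lit, three dark. Point: its centre, 29 mm above its underside; z up, x towards its contact end (four gold blades that wrap over the top edge). Grip the sides 38 mm apart. Starts in a cradle of the instrument, contacts to contacts, up to 3 mm off its centre
- pack_white_center (a point): CHARGED battery pack: black block 70 (x) x 38 (y) x 58 mm high, 0.3 kg, with white tape round it; gauge on top: four green bars lit. Point: its centre, 29 mm above its underside; z up, x towards its contact end (four gold blades that wrap over the top edge). Grip the sides 38 mm apart. Starts in a cradle of the charger, contacts to contacts, up to 3 mm off its centre
- pack_blue_center (a point): CHARGED battery pack: black block 70 (x) x 38 (y) x 58 mm high, 0.3 kg, with blue tape round it; gauge on top: four green bars lit. Point: its centre, 29 mm above its underside; z up, x towards its contact end (four gold blades that wrap over the top edge). Grip the sides 38 mm apart. Starts in a cradle of the charger, contacts to contacts, up to 3 mm off its centre
- instrument: portable measuring instrument lying on its screen: dark grey slab 220 (x) x 160 (y) mm, orange corner bumpers 43 mm high. Origin: centre of its underside, on the bench; z up. Two open cradles at x = 0, y = +39 and -39 mm: pockets 86 (x) x 54 (y) mm, floor 40 mm above the bench, rim 4 mm thick and 5 mm above the floor. Gold strips and a gold block mark their contact end (+x). Fixed
- charger: white desk charger, 125 (x) x 160 (y) mm. Origin: centre of its underside, on the bench; z up. Two open cradles at x = 0, y = +39 and -39 mm: pockets 86 (x) x 54 (y) mm, floor 30 mm above the bench, rim 4 mm thick and 5 mm above the floor. Gold strips and a gold block mark their contact end (+x). Fixed
- mat: flat blue antistatic mat, 150 (x) x 130 (y) mm, 3 mm thick, fixed to the bench and empty: a free spot with room to set a pack down. Origin: centre of its underside
- bottle: bystander: amber bottle with a white cap and a paper label, 36 mm across, 100 mm tall, standing loose on the bench. Origin: centre of its underside
- jar: bystander: clear jar of screws with a red lid, 38 mm across, 53 mm tall, standing loose on the bench. Origin: centre of its underside

How it is judged (in metres and radians):
At the end, for the whole second after the job is handed in: Charged packs (white, blue) in the instrument's cradles, flat ones (yellow, pink) in the charger's, any order: centre within 12 mm of the cradle's in x and y, height within 4 mm of seated, upright within 0.07 rad, turned within 0.35 rad, contacts at the contact end, at rest (x of pack_white_center in the frame of instrument between -0.012 and 0.012 m and z of pack_white_center in the frame of instrument between 0.065 and 0.073 m and angle between each of pack_white_center, pack_blue_center, pack_yellow_center, pack_pink_center's own z axis and vertical below 0.07 rad and angle between the x axis of each of pack_white_center, pack_blue_center and the x axis of instrument, either way round below 0.35 rad and ((y of pack_white_center in the frame of instrument between 0.027 and 0.051 m and y of instrument in the frame of pack_white_center below -0.015 m) or (y of pack_white_center in the frame of instrument between -0.051 and -0.027 m and y of instrument in the frame of pack_white_center above 0.015 m)) and x of pack_blue_center in the frame of instrument between -0.012 and 0.012 m and z of pack_blue_center in the frame of instrument between 0.065 and 0.073 m and ((y of pack_blue_center in the frame of instrument between 0.027 and 0.051 m and y of instrument in the frame of pack_blue_center below -0.015 m) or (y of pack_blue_center in the frame of instrument between -0.051 and -0.027 m and y of instrument in the frame of pack_blue_center above 0.015 m)) and x of pack_yellow_center in the frame of charger between -0.012 and 0.012 m and z of pack_yellow_center in the frame of charger between 0.055 and 0.063 m and angle between the x axis of each of pack_yellow_center, pack_pink_center and the x axis of charger, either way round below 0.35 rad and ((y of pack_yellow_center in the frame of charger between 0.027 and 0.051 m and y of charger in the frame of pack_yellow_center below -0.015 m) or (y of pack_yellow_center in the frame of charger between -0.051 and -0.027 m and y of charger in the frame of pack_yellow_center above 0.015 m)) and x of pack_pink_center in the frame of charger between -0.012 and 0.012 m and z of pack_pink_center in the frame of charger between 0.055 and 0.063 m and ((y of pack_pink_center in the frame of charger between 0.027 and 0.051 m and y of charger in the frame of pack_pink_center below -0.015 m) or (y of pack_pink_center in the frame of charger between -0.051 and -0.027 m and y of charger in the frame of pack_pink_center above 0.015 m)) and linear speed of each of pack_yellow, pack_pink, pack_white, pack_blue below 0.01 m/s); the robot touches nothing.
It fails at once if a battery pack is dropped (it falls freely by more than about 25 mm) ((linear speed of pack_yellow above 0.7 m/s and contact force between pack_yellow and the fingers below 0.01 N) or (linear speed of pack_pink above 0.7 m/s and contact force between pack_pink and the fingers below 0.01 N) or (linear speed of pack_white above 0.7 m/s and contact force between pack_white and the fingers below 0.01 N) or (linear speed of pack_blue above 0.7 m/s and contact force between pack_blue and the fingers below 0.01 N)).
It fails at once if the amber bottle or the jar of screws is knocked over, or pushed more than 40 mm from its place (distance of any of bottle, jar from where it was at the start of the episode above 0.04 m or angle between any of bottle, jar's own z axis and vertical above 0.6 rad).
It also fails if it takes over 128 s, if anything falls off the work surface, if the arm or the gripper's body presses on something with over 40 N, if the wrist force passes 120 N, or if a joint passes its speed limit or range.

ROBOT

A 6-joint arm with a two-finger parallel gripper is mounted at the origin on the work surface. World frame = base frame: x ahead of the robot, y to its left, z up, the work surface at z = 0. Lengths are in mm, angles in degrees, forces in N, time in s.
With the tool pointing down it reaches from about 275 to 850 mm from the base axis. Payload 19 kg.
Tool frame: the origin (TCP) lies midway between the tips of the shut fingers; the grasp point (between the pads) lies 19 mm behind it; z points along the fingers, y is the line along which they close (so a half turn about z gives the same grasp; the last joint's range is limited). The gripper opens to 85 mm and grips with 20 to 120 N. Pads are 22 mm wide; open, the fingers measure 114 mm over their backs; the gripper's body (76 mm by 85 mm) begins 54 mm behind the grasp point. The pads swing forward as they close: fully open they stand 13 mm farther back than shut.
Start: joints at [-7.678, 8.623, 82.357, -0, 89.026, -7.678], TCP at [574.967, -0.015, 204.867] pointing down, gripper open.
Joint ranges: [-160.23, 160.23], [-39.13, 120.54], [6.94, 153.29], [-79.49, 259.48], [9.18, 160.14], [-161.06, 161.06]. Speed limits (degrees/s): [108.29, 108.29, 127.2, 172.46, 172.46, 172.46].

INTERFACE

Orientations are given as [roll, pitch, yaw] about the fixed x, y, z axes, in that order (R = Rz(yaw) Ry(pitch) Rx(roll)).
In Python, from workcell import robot gives the robot as it stands.
- The arm moves only by the shell command python3 -m inch 'ROWS'. ROWS is JSON, a list of rows, each a list of 7 numbers: the shift along the tool's x, y, z each as a share of 10 cm, from -1 to 1, then the turn, a rotation vector about the tool's x, y, z each as a share of pi rad, from -1 to 1, then the opening, from 0 (shut) to 1 (fully open). A call has 1 to 8 rows; each row is the pose to reach, as a shift and turn from the pose commanded when the call began, along the tool's axes at that moment, turning the shorter way round; what a row does not reach only later rows make up. A row lasts 1/10 s, in which the tool goes at most 50 mm and 8.59 degrees, less where a joint would pass 70% of its speed; a pose out of reach is approached as far as the arm can. A call with a number of a shift or a turn outside -1 to 1 is refused whole. A call with a gripper value outside its range is refused whole. The fingers move at their own pace and stop on an object; the grip force is fixed at half the most. Time passes only in rows, so rows that repeat a pose let the fingers close. It gives the time, the measured TCP pose, the force, the opening and the grip force at its end, in the units of the state.
- robot.state(): the state, without advancing time (a new reading comes with each control period).
- robot.snapshot(name): name is "scene" or "side" or "wrist"; returns a dict with "pixels" (400x640x3 uint8, red, green, blue), "vfov" (degrees; the focal length in pixels is half the picture's height over the tangent of half this angle, whatever the lens; pixels are square), "cx", "cy" (the principal point, pixels), "R" (3x3) and "t" (3): a world point X has camera coordinates R X + t; the wrist camera has in their place "mount" (4x4, takes a point from camera to tool coordinates, whose origin is the TCP and whose axes are the flange's). Camera axes: x right, y down, z forward; pixel columns grow to the right and rows downward; lengths in mm; the calibration is good to about 2 mm. A picture is of the moment at which its call begins: read the wrist's pose just before it. There is no depth.
- robot.close_job(): hands the job in; it is judged then, once.
The state is a dict: "clock": time; "joint_positions": joint angles; "joint_velocities": joint speeds; "tau": joint torques, N m; "eef_pos": TCP position; "ee_rot": TCP orientation; "ft_force": force on the tool from outside, world axes, zero at the start; "moment": the same for the moment, N m; "opening": finger opening in mm; "gripper_force": force on a finger pad.
Only numpy, scipy, OpenCV 4.12 (cv2) and the standard library are available. Lean on these libraries where they do the work, as an engineer would, in place of code of your own. Each camera call takes 0.05 s, during which the arm holds its last target. There are 200 camera calls.

## Working session

There is one attempt and no reset: what is moved stays moved. The work goes in short steps, Python scripts to look and compute and a shell command to move; the robot and the scene stay as the last step left them, time stands still between calls to the robot, and variables do not carry over. Pictures are saved under pics/ and viewed, at most 14 in all, crops included, and the job is handed in when it is done.

```bash
ls; mkdir -p pics; python3 - <<'E'
from workcell import robot
import cv2,json
for n in("scene","side","wrist"):
    s=robot.snapshot(n); cv2.imwrite(f"pics/{n}0.png",s["pixels"][:,:,::-1])
    print(n,{k:(v.tolist() if hasattr(v,'tolist') else v) for k,v in s.items() if k!="pixels"})
print(robot.state())
E
```

```text
pics
scene {'vfov': 42.50184094300322, 'cx': 317.0390213526768, 'cy': 207.41846027387874, 'R': [[0.7012513562775448, 0.7127704524591434, -0.014311443676018332], [0.589538619727693, -0.591065011768369, -0.5505328034847915], [-0.4008625090582437, 0.37762472636791855, -0.8346908498762184]], 't': [-357.6207600796347, -248.59481859693747, 1631.583741683318]}
side {'vfov': 56.562671112242256, 'cx': 321.381892984104, 'cy': 205.42223851515124, 'R': [[-0.9630637990328083, -0.2692640011460357, -0.0022397944822400056], [-0.1449540461517715, 0.5254242735791069, -0.8384018471103805], [0.22692827830996548, -0.8071098007214976, -0.5450480034662815]], 't': [509.9337574661586, 126.19071973106678, 1033.8245599986135]}
wrist {'vfov': 63.87621694634173, 'cx': 318.6306632000558, 'cy': 204.66414635826462, 'mount': [[-0.000940573343342942, -0.9471914008584663, -0.32066737511252935, 83.49910360235351], [0.9999995576536638, -0.0008896924421232614, -0.00030518819278548307, 0.7592324278324902], [3.7762917767708254e-06, -0.3206675203183701, 0.9471918186928163, -169.28903860364755], [0.0, 0.0, 0.0, 1.0]]}
{'clock': 0.15, 'joint_positions': array([-7.67920778e+00,  8.64404365e+00,  8.23827042e+01, -9.12679632e-04,
        8.90244963e+01, -7.67501393e+00]), 'joint_velocities': array([-0.06427901, -0.1350445 , -0.12593444,  0.12117624,  0.00541044,
        0.0169134 ]), 'tau': array([ 2.28272773e-03, -7.13383126e+01, -5.71041870e+01, -3.10331814e-05,
        7.20541226e-03, -6.05664604e-05]), 'eef_pos': array([ 5.74801438e+02, -1.44228186e-02,  2.04433634e+02]), 'ee_rot': array([-1.79949093e+02, -5.93949492e-03,  8.99958195e+01]), 'ft_force': array([ 0.8141462 , -0.56462644,  0.25409779]), 'moment': array([0.02787531, 0.02508652, 0.00432692]), 'gripper_force': 0.0, 'opening': 85.25947758370697}
```

View pics/scene0.png

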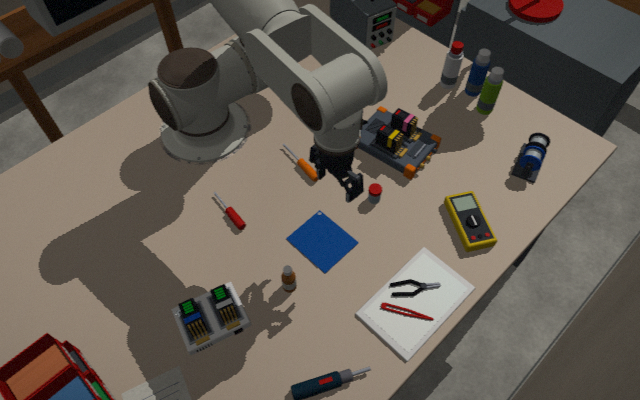

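View pics/side0.png

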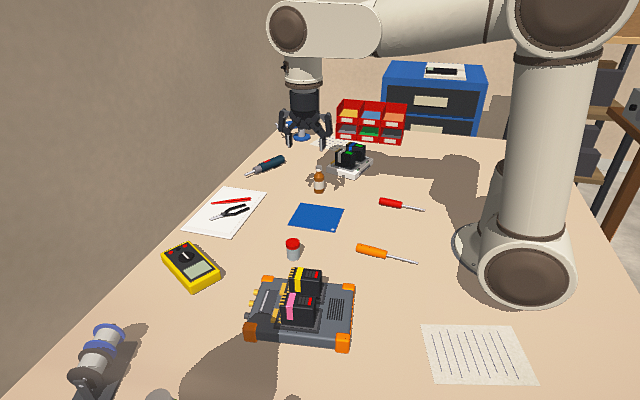

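```bash
cat > h.py <<'E'
from workcell import robot
import cv2,numpy as np
from scipy.spatial.transform import Rotation as Ro
def cam(name,save=None):
    st=robot.state(); s=robot.snapshot(name); im=s["pixels"]
    f=im.shape[0]/2/np.tan(np.radians(s["vfov"]/2))
    if name=="wrist":
        T=np.eye(4); T[:3,:3]=Ro.from_euler('xyz',st["ee_rot"],degrees=True).as_matrix(); T[:3,3]=st["eef_pos"]
        W=T@np.array(s["mount"]); Rw,C=W[:3,:3],W[:3,3]
    else:
        R=np.array(s["R"]); Rw,C=R.T,-R.T@np.array(s["t"])
    if save: cv2.imwrite(f"pics/{save}.png",im[:,:,::-1])
    return dict(im=im,f=f,c=(s["cx"],s["cy"]),R=Rw,C=C)
def pt(c,uv,z):
    d=c["R"]@np.array([(uv[0]-c["c"][0])/c["f"],(uv[1]-c["c"][1])/c["f"],1.]); return c["C"]+d*(z-c["C"][2])/d[2]
def px(c,X):
    q=c["R"].T@(np.array(X)-c["C"]); return c["f"]*q[:2]/q[2]+np.array(c["c"])
HSV=dict(yellow=((22,140,120),(32,255,255)),pink=((150,60,120),(172,255,255)),green=((50,120,80),(75,255,255)),red=((0,170,100),(5,255,255)),
 blue=((100,150,80),(118,255,255)),white=((0,0,170),(179,40,255)),gold=((18,80,90),(28,255,255)),orange=((8,180,150),(16,255,255)))
def mask(im,col):
    lo,hi=HSV[col]; return cv2.inRange(cv2.cvtColor(im,cv2.COLOR_RGB2HSV),lo,hi)
def blobs(im,col,amin=20,roi=None):
    m=mask(im,col)
    if roi: 
        k=np.zeros_like(m); x0,y0,x1,y1=roi; k[y0:y1,x0:x1]=255; m&=k
    n,_,s,c=cv2.connectedComponentsWithStats(m)
    return [(s[i,4],s[i,:4].tolist(),c[i].round(1).tolist()) for i in range(1,n) if s[i,4]>=amin]
E
python3 - <<'E'
from h import *
c=cam("scene")
for n,uv,z in [("instr mid",(400,140),43),("pack yel top",(390,132),98),("pack pink top",(405,116),98),("blue top",(190,308),88),("white top",(223,294),88),("jar lid",(375,188),53),("bottle cap",(288,271),100),("bottle base",(289,288),0)]:
    print(n,pt(c,uv,z).round(0))
for b in blobs(c["im"],"blue",200): print(b,pt(c,b[2],3).round())
for b in blobs(c["im"],"orange",10): print(b,pt(c,b[2],43).round())
im=c["im"]
a=cv2.resize(im[275:360,160:260],None,fx=4,fy=4,interpolation=2); b=cv2.resize(im[95:180,345:445],None,fx=4,fy=4,interpolation=2)
cv2.imwrite("pics/crop.png",np.hstack([a,b])[:,:,::-1])
E
```

```text
instr mid [490. 369.  43.]
pack yel top [476. 331.  98.]
pack pink top [466. 409.  98.]
blue top [ 498. -405.   88.]
white top [ 525. -327.   88.]
jar lid [559. 179.  53.]
bottle cap [ 595. -180.  100.]
bottle base [ 592. -182.    0.]
(np.int32(2224), [287, 213, 71, 60], [321.9, 241.3]) [555. -26.   3.]
(np.int32(26), [378, 107, 9, 5], [382.0, 108.8]) [367. 427.  43.]
(np.int32(91), [299, 159, 18, 18], [308.2, 167.3]) [369. 104.  43.]
(np.int32(36), [406, 164, 9, 7], [410.1, 166.8]) [576. 312.  43.]
```

View pics/crop.png

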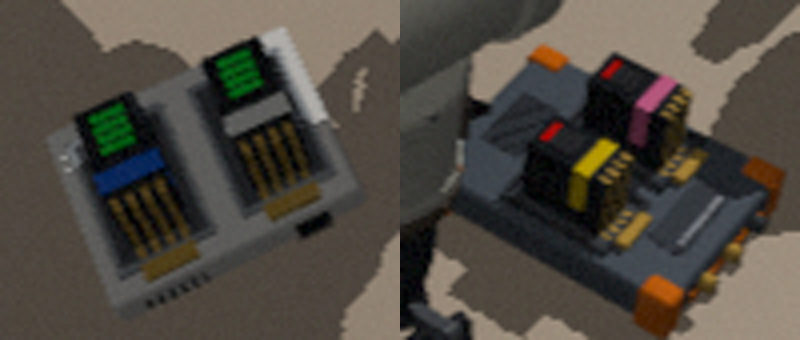

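```bash
python3 -m inch '[[1,-0.5,0,0,0,0,0.7],[1,-0.5,0,0,0,0,0.7],[1,-0.5,0,0,0,0,0.7]]' && python3 -m inch '[[1,-0.5,0,0,0,0,0.7],[1,-0.5,0,0,0,0,0.7],[1,-0.5,0,0,0,0,0.7]]' && python3 -m inch '[[1,0,0,0,0,0.25,0.7],[1,0,0,0,0,0.25,0.7],[1,0,0,0,0,0.25,0.7],[1,0,0,0,0,0.25,0.7],[1,0,0,0,0,0.25,0.7],[1,0,0,0,0,0.25,0.7],[1,0,0,0,0,0.25,0.7]]' && python3 -m inch '[[0.3,0.2,0,0,0,0.211,0.7],[0.3,0.2,0,0,0,0.211,0.7],[0.3,0.2,0,0,0,0.211,0.7],[0.3,0.2,0,0,0,0.211,0.7],[0.3,0.2,0,0,0,0.211,0.7],[0.3,0.2,0,0,0,0.211,0.7],[0.3,0.2,0,0,0,0.211,0.7]]'; python3 - <<'E'
from h import *
c=cam("wrist","w1"); st=robot.state(); print(st["eef_pos"],st["ee_rot"],st["joint_positions"].round(),st["clock"],c["C"])
for k in("yellow","pink","red","gold","orange"): 
    for b in blobs(c["im"],k,15): print(k,b)
E
```

```text
clock: 0.5
eef_pos: [523.1, 103.1, 205.1]
ee_rot: [-180.0, -0.1, 90.1]
ft_force: [1.1, -0.4, -0.3]
opening: 60.0
gripper_force: 0.0
clock: 0.8
eef_pos: [473.1, 203.0, 205.1]
ee_rot: [-180.0, -0.1, 90.2]
ft_force: [0.4, -0.6, 0.2]
opening: 60.0
gripper_force: 0.0
clock: 1.5
eef_pos: [475.3, 299.6, 204.7]
ee_rot: [-180.0, 0.0, 44.9]
ft_force: [1.0, 0.5, 0.0]
opening: 60.3
gripper_force: 0.0
clock: 2.2
eef_pos: [510.5, 306.8, 204.8]
ee_rot: [180.0, 0.0, 7.2]
ft_force: [-0.3, -0.8, 0.6]
opening: 59.6
gripper_force: 0.0
[510.4374989  306.87286825 204.81821417] [1.79997061e+02 1.07714532e-02 7.19952620e+00] [ 24.  11.  79.   0.  89. 106.] 2.25 [593.54756894 317.87051105 374.10684234]
yellow (np.int32(620), [268, 205, 43, 16], [289.2, 212.4])
pink (np.int32(613), [183, 205, 43, 15], [203.9, 211.9])
red (np.int32(1082), [433, 130, 39, 36], [452.1, 147.0])
red (np.int32(138), [197, 248, 23, 7], [207.7, 250.7])
red (np.int32(134), [280, 248, 22, 7], [290.1, 251.4])
red (np.int32(294), [610, 337, 24, 24], [620.8, 350.3])
gold (np.int32(132), [246, 88, 14, 11], [252.2, 92.6])
gold (np.int32(134)
[... 957 characters left out ...]
94.2, 194.5])
gold (np.int32(69), [302, 188, 6, 13], [304.4, 194.6])
gold (np.int32(698), [268, 205, 44, 16], [289.6, 212.5])
orange (np.int32(28), [323, 99, 10, 11], [329.1, 103.5])
orange (np.int32(52), [317, 115, 16, 12], [325.9, 121.8])
orange (np.int32(37), [198, 273, 13, 9], [204.9, 276.2])
orange (np.int32(22), [321, 272, 10, 7], [326.2, 274.6])
orange (np.int32(28), [450, 276, 9, 10], [454.0, 280.5])
orange (np.int32(61), [199, 279, 14, 12], [206.0, 285.3])
orange (np.int32(40), [460, 281, 11, 13], [466.0, 287.2])
orange (np.int32(47), [440, 292, 10, 20], [444.5, 301.0])
orange (np.int32(36), [454, 295, 11, 12], [459.3, 300.2])
orange (np.int32(33), [450, 308, 9, 11], [453.6, 312.8])
```

View pics/w1.png

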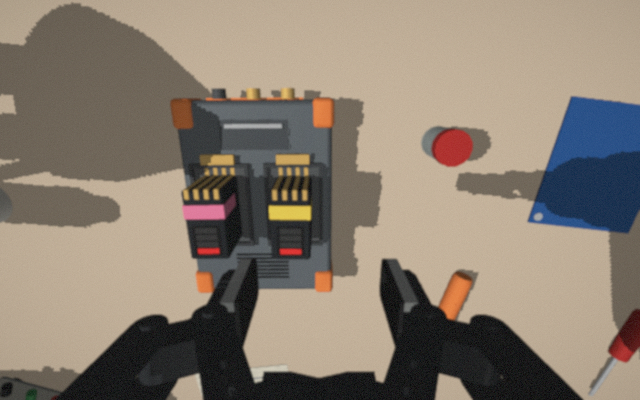

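```bash
python3 - <<'E'
from h import *
c=cam("wrist")
P=lambda uv,z:pt(c,uv,z)
def ang(a,b): d=b-a; return np.degrees(np.arctan2(-d[0],d[1]))  # yaw from a y-direction vector
for n,bl,tape,red in (("yel",[(274.2,194.3),(284.3,194.3),(294.2,194.5),(304.4,194.6)],(289.2,212.4),(290.1,251.4)),("pink",[(185.8,194.2),(195.6,193.9),(205.7,193.8),(215.7,193.7)],(203.9,211.9),(207.7,250.7))):
    b=[P(u,98) for u in bl]; e=np.mean(b,0)
    print(n,"blades",e.round(1),"yaw",ang(b[3],b[0]).round(1),"edge",P((np.mean([u[0] for u in bl]),188),98).round(1),"tape",P(tape,98).round(1),"red",P(red,98).round(1))
for n,uv in(("gy",(292.2,159.1)),("gp",(217.2,159.6))): print(n,P(uv,46).round(1))
a,b=P((292.2,159.1),46),P((217.2,159.6),46); print("sep",np.linalg.norm(a-b),"yaw",ang(a,b))
print("instr corners",[P(u,43).round() for u in((332,97),(171,98),(332,291),(195,291))])
print("jar",P((452,147),53).round(), "mat",[P(u,3).round() for u in ((572,97),(528,221),(629,233))])
for col in("yellow","pink"):
    m=mask(c["im"],col); r=cv2.minAreaRect(cv2.findNonZero(m)); print(col,r)
E
```

```text
yel blades [506.7 333.9  98. ] yaw 6.6 edge [512.6 334.5  98. ] tape [489.5 332.3  98. ] red [450.1 327.7  98. ]
pink blades [497.2 413.   98. ] yaw 8.2 edge [502.8 413.   98. ] tape [480.2 410.   98. ] red [441.  405.9  98. ]
gy [528.6 337.6  46. ]
gp [518.4 414.3  46. ]
sep 77.3657186374674 yaw 7.542728590940847
instr corners [array([594., 305.,  43.]), array([573., 461.,  43.]), array([375., 275.,  43.]), array([355., 438.,  43.])]
jar [562. 180.  53.] mat [array([627.,  43.,   3.]), array([479.,  42.,   3.]), array([480., -89.,   3.])]
yellow ((289.5, 212.5), (15.0, 43.0), 90.0)
pink ((204.0262908935547, 211.97227478027344), (15.021543502807617, 41.822566986083984), 88.45184326171875)
```

```bash
python3 -m inch '[[-0.29,-0.27,0,0,0,0,0.7],[-0.29,-0.27,0.3,0,0,0,0.7],[-0.29,-0.27,0.6,0,0,0,0.7],[-0.29,-0.27,0.9,0,0,0,0.7],[-0.29,-0.27,0.9,0,0,0,0.7]]'; python3 - <<'E'
from h import *
c=cam("wrist","w2")
E
```

```text
clock: 2.8
eef_pos: [476.5, 329.4, 111.3]
ee_rot: [179.9, 0.3, 7.1]
ft_force: [-0.6, -0.4, 1.3]
opening: 59.8
gripper_force: 0.0
```

View pics/w2.png

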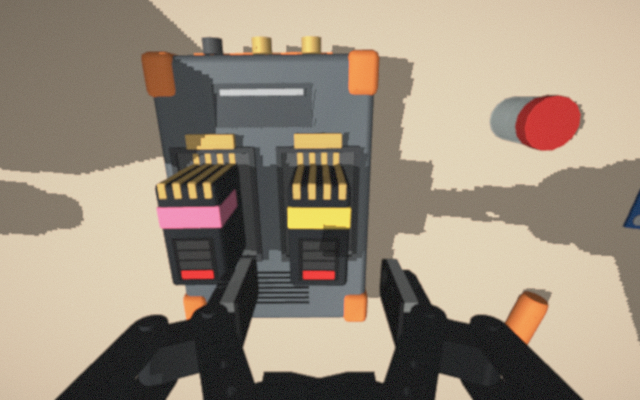

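```bash
python3 -m inch '[[0,0,0.2,0,0,0,0.7],[0,0,0.4,0,0,0,0.7],[0,0,0.55,0,0,0,0.7],[0,0,0.55,0,0,0,0.7],[0,0,0.55,0,0,0,0],[0,0,0.55,0,0,0,0],[0,0,0.55,0,0,0,0],[0,0,0.55,0,0,0,0]]' && python3 -m inch '[[0,0,0,0,0,0,0],[0,0,0,0,0,0,0],[0,0,0,0,0,0,0],[0,0,0,0,0,0,0],[0,0,0,0,0,0,0]]' && python3 -m inch '[[0,0,-0.05,0,0,0,0],[0,0,-0.1,0,0,0,0],[0,0,-0.3,0,0,0,0],[0,0,-0.6,0,0,0,0],[0,0,-1,0,0,0,0],[0,0,-1,0,0,0,0]]'
```

```text
clock: 3.65
eef_pos: [478.9, 330.6, 61.7]
ee_rot: [-180.0, -0.1, 7.0]
ft_force: [-1.8, -1.2, 5.1]
opening: 36.2
gripper_force: 60.3
clock: 4.15
eef_pos: [478.9, 330.6, 61.7]
ee_rot: [-180.0, -0.1, 7.0]
ft_force: [-0.7, -1.4, 5.0]
opening: 36.1
gripper_force: 60.3
clock: 4.75
eef_pos: [480.1, 331.3, 166.0]
ee_rot: [-179.8, -0.4, 7.0]
ft_force: [0.1, -0.0, -2.8]
opening: 36.2
gripper_force: 60.7
```

```bash
python3 -m inch '[[0,0.3,0,0,0,0,0],[0,0.7,0,0,0,0,0],[0.1,1,0,0,0,0,0]]' && python3 -m inch '[[0,0.5,0,0,0,0,0],[0.1,1,0,0,0,0,0]]' && python3 -m inch '[[0,0.5,0,0,0,0,0],[0.08,1,0,0,0,0,0]]' && python3 -m inch '[[0,0.4,0,0,0,0,0],[0,0.6,0,0,0,0,0],[0,0.6,0.3,0,0,0,0],[0,0.6,0.6,0,0,0,0],[0,0.6,0.9,0,0,0,0],[0,0.6,1,0,0,0,0],[0,0.6,1,0,0,0,0],[0,0.6,1,0,0,0,0]]'; python3 - <<'E'
from h import *
c=cam("side","s1");c=cam("wrist"); print(robot.state()["eef_pos"],robot.state()["joint_positions"])
E
```

```text
clock: 5.05
eef_pos: [499.8, 230.8, 160.2]
ee_rot: [180.0, -0.0, 7.1]
ft_force: [1.3, 0.5, -2.1]
opening: 36.7
gripper_force: 60.8
clock: 5.25
eef_pos: [521.7, 133.8, 160.2]
ee_rot: [-180.0, -0.0, 7.1]
ft_force: [1.5, 0.2, -2.4]
opening: 36.0
gripper_force: 60.9
clock: 5.45
eef_pos: [541.8, 35.6, 160.3]
ee_rot: [180.0, -0.0, 7.0]
ft_force: [0.9, -0.3, -2.3]
opening: 36.3
gripper_force: 60.9
clock: 6.25
eef_pos: [550.2, -22.1, 61.3]
ee_rot: [180.0, -0.1, 7.0]
ft_force: [0.3, 0.5, -2.2]
opening: 36.1
gripper_force: 60.9
[550.38492929 -22.06847377  61.48946692] [-1.03114759e+01  1.09139986e+01  9.68063001e+01  1.11332648e-03
  7.21547508e+01  7.26578312e+01]
```

View pics/s1.png

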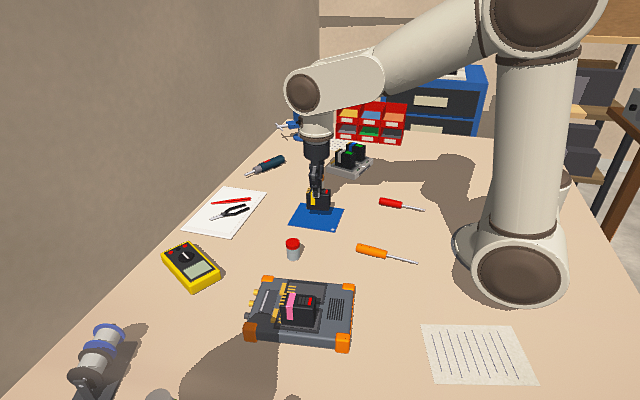

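```bash
python3 -m inch '[[0,0,0.15,0,0,0,0],[0,0,0.28,0,0,0,0],[0,0,0.33,0,0,0,0],[0,0,0.35,0,0,0,0],[0,0,0.36,0,0,0,0],[0,0,0.37,0,0,0,0],[0,0,0.37,0,0,0,0]]'
```

```text
clock: 7.05
eef_pos: [549.7, -22.1, 24.7]
ee_rot: [180.0, -0.0, 7.0]
ft_force: [-10.6, -0.5, 19.0]
opening: 36.1
gripper_force: 63.3
```

```bash
python3 -m inch '[[0,0,-0.01,0,0,0,0.7],[0,0,-0.01,0,0,0,0.7],[0,0,-0.01,0,0,0,0.7],[0,0,-0.2,0,0,0,0.7],[0,0,-0.6,0,0,0,0.7],[0,0,-1,0,0,0,0.7]]' && python3 -m inch '[[0,0,-0.4,0,0,0,0.7],[0,0.2,-0.8,0,0,0,0.7],[0,0.6,-0.8,0,0,0,0.7],[0,1,-0.8,0,0,0,0.7]]' && python3 -m inch '[[-0.2,0.5,0,0,0,0,0.7],[-0.2,1,0,0,0,0,0.7]]' && python3 -m inch '[[-0.2,0.5,0,0,0,0,0.7],[-0.2,1,0,0,0,0,0.7]]' && python3 -m inch '[[-0.1,0.26,0,0,0,0.144,0.7],[-0.1,0.26,0,0,0,0.144,0.7],[-0.1,0.26,0,0,0,0.144,0.7],[-0.1,0.26,0,0,0,0.144,0.7],[-0.1,0.26,0,0,0,0.144,0.7]]'; python3 - <<'E'
from h import *
c=cam("wrist","w3"); print(robot.state()["eef_pos"],robot.state()["ee_rot"])
for k in("blue","gold","green"): 
    for b in blobs(c["im"],k,30): print(k,b)
E
```

```text
clock: 7.65
eef_pos: [549.1, -21.9, 123.7]
ee_rot: [-180.0, 0.1, 7.0]
ft_force: [2.3, -0.7, 0.2]
opening: 59.3
gripper_force: 0.0
clock: 8.05
eef_pos: [562.4, -122.2, 204.5]
ee_rot: [179.9, -0.1, 7.1]
ft_force: [0.8, 0.3, -0.8]
opening: 59.7
gripper_force: 0.0
clock: 8.25
eef_pos: [552.8, -220.8, 203.3]
ee_rot: [180.0, -0.0, 7.1]
ft_force: [1.1, 0.1, -0.1]
opening: 59.9
gripper_force: 0.0
clock: 8.45
eef_pos: [544.6, -319.4, 203.3]
ee_rot: [180.0, 0.0, 7.0]
ft_force: [0.9, -0.1, -0.3]
opening: 60.0
gripper_force: 0.0
clock: 8.95
eef_pos: [539.1, -344.4, 202.8]
ee_rot: [-180.0, 0.0, -18.6]
ft_force: [0.1, 0.3, 1.2]
opening: 59.7
gripper_force: 0.0
[ 539.17378345 -344.34960617  202.90328168] [ 1.79995984e+02  1.88643623e-03 -1.86218275e+01]
blue (np.int32(86), [69, 170, 26, 14], [82.6, 177.3])
blue (np.int32(731), [372, 170, 49, 23], [395.9, 183.2])
blue (np.int32(779), [0, 181, 66, 56], [26.7, 209.4])
blue (np.int32(47), [41, 183, 15, 9], [47.7, 187.4])
blue (np.int32(41), [64, 190, 11, 15], [69.1, 196.7])
blue (np.int32(44), [91, 202, 20, 10], [102.0, 205.2])
blue (np.int32(61), [66,
[... 373 characters left out ...]
.int32(63), [305, 161, 7, 11], [307.8, 166.0])
gold (np.int32(62), [315, 160, 7, 12], [318.1, 165.8])
gold (np.int32(65), [326, 160, 6, 12], [328.3, 165.7])
gold (np.int32(66), [383, 160, 6, 12], [385.5, 165.7])
gold (np.int32(67), [393, 160, 6, 12], [395.5, 165.6])
gold (np.int32(69), [403, 160, 7, 12], [405.6, 165.2])
gold (np.int32(47), [25, 237, 9, 8], [29.2, 240.5])
gold (np.int32(47), [18, 240, 9, 8], [22.3, 243.3])
gold (np.int32(52), [11, 242, 10, 10], [15.8, 246.6])
gold (np.int32(43), [6, 246, 8, 9], [9.5, 249.8])
gold (np.int32(465), [13, 246, 36, 24], [30.9, 257.4])
green (np.int32(658), [386, 199, 25, 29], [398.0, 213.1])
green (np.int32(653), [302, 200, 24, 29], [313.7, 213.5])
```

View pics/w3.png

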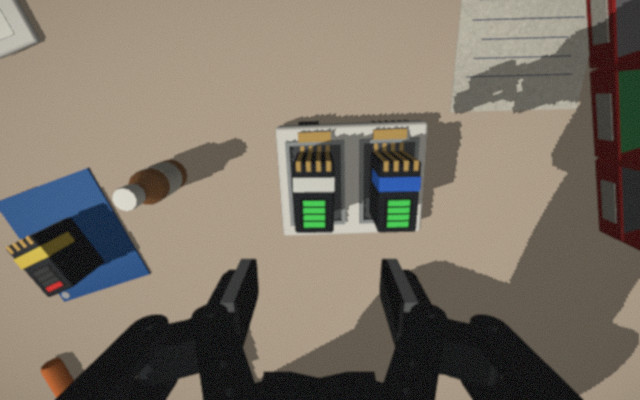

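```bash
python3 - <<'E'
from h import *
c=cam("wrist")
P=lambda uv,z:pt(c,uv,z)
def ang(a,b): d=b-a; return np.degrees(np.arctan2(-d[0],d[1]))
st=robot.state(); yaw=np.radians(st["ee_rot"][2]); tx=np.array([np.cos(yaw),np.sin(yaw)]); ty=np.array([np.sin(yaw),-np.cos(yaw)])
for n,bl in (("white",[(297.7,165.9),(307.8,166),(318.1,165.8),(328.3,165.7)]),("blue",[(385.5,165.7),(395.5,165.6),(405.6,165.2),(415.7,165.0)])):
    b=[P(u,88) for u in bl]; w=ang(b[3],b[0]); e=P((np.mean([u[0] for u in bl]),159.7),88)
    ce=e[:2]-35*np.array([np.cos(np.radians(w)),np.sin(np.radians(w))]); d=ce-st["eef_pos"][:2]
    print(n,"yaw",w.round(1),"edge",e.round(1),"centre",ce.round(1),"tool shift",(d@tx).round(1),(d@ty).round(1))
a,b=P((389.5,133.6),36),P((314.2,136.5),36); y=ang(a,b); m=(a+b)/2
print("sep",np.linalg.norm(a-b),"yaw",y,"mid",m, "centre@51",m[:2]-51*np.array([np.cos(np.radians(y)),np.sin(np.radians(y))]))
K=[P(u,33).round(1) for u in((427,122),(278,127),(420,231),(286,236))];print(K,np.mean(K,0))
E
```

```text
white yaw -18.3 edge [ 568.8 -347.7   88. ] centre [ 535.5 -336.8] tool shift -5.9 -6.0
blue yaw -17.3 edge [ 543.7 -421.8   88. ] centre [ 510.3 -411.4] tool shift -5.9 72.8
sep 77.55739773574574 yaw -16.496179783937794 mid [ 571.08065817 -389.87947755   36.        ] centre@51 [ 522.17988602 -375.39795541]
[array([ 558.6, -467. ,   33. ]), array([ 602.9, -320.3,   33. ]), array([ 441.7, -433. ,   33. ]), array([ 485.1, -284.9,   33. ])] [ 522.075 -376.3     33.   ]
```

```bash
python3 -m inch '[[-0.06,0.4,0,0,0,-0.01,0.7],[-0.06,0.73,0,0,0,-0.01,0.7],[-0.06,0.73,0.4,0,0,-0.01,0.7],[-0.06,0.73,0.8,0,0,-0.01,0.7],[-0.06,0.73,0.9,0,0,-0.01,0.7],[-0.06,0.73,0.9,0,0,-0.01,0.7]]';python3 - <<'E'
from h import *
c=cam("wrist","w4"); print(robot.state()["eef_pos"],robot.state()["ee_rot"])
E
```

```text
clock: 9.65
eef_pos: [509.5, -411.0, 112.1]
ee_rot: [-179.9, 0.1, -17.0]
ft_force: [-0.5, 0.4, 1.0]
opening: 59.7
gripper_force: 0.0
[ 510.12503629 -411.64243924  114.00005199] [ 1.79984069e+02 -1.79716994e-02 -1.70110425e+01]
```

View pics/w4.png

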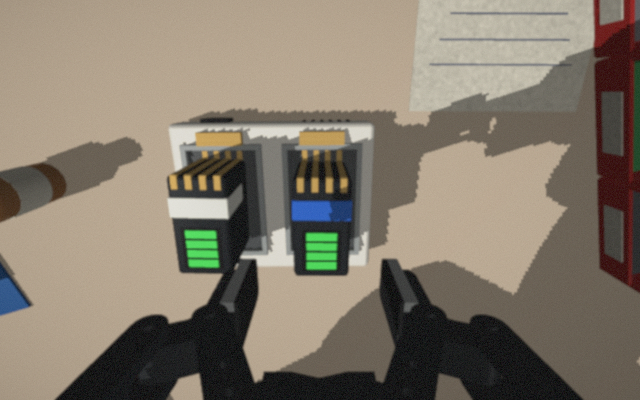

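```bash
python3 -m inch '[[0,0,0.2,0,0,0,0.7],[0,0,0.4,0,0,0,0.7],[0,0,0.55,0,0,0,0.7],[0,0,0.61,0,0,0,0.7],[0,0,0.61,0,0,0,0.7],[0,0,0.61,0,0,0,0],[0,0,0.61,0,0,0,0],[0,0,0.61,0,0,0,0]]' && python3 -m inch '[[0,0,0,0,0,0,0],[0,0,0,0,0,0,0],[0,0,0,0,0,0,0]]' && python3 -m inch '[[0,0,-0.05,0,0,0,0],[0,0,-0.1,0,0,0,0],[0,0,-0.3,0,0,0,0],[0,0,-0.6,0,0,0,0],[0,0,-1,0,0,0,0],[0,0,-1,0,0,0,0]]'
```

```text
clock: 10.5
eef_pos: [510.2, -412.2, 53.5]
ee_rot: [179.9, -0.1, -17.1]
ft_force: [-2.2, 0.8, 6.5]
opening: 36.1
gripper_force: 60.1
clock: 10.8
eef_pos: [510.2, -412.2, 53.5]
ee_rot: [179.9, -0.1, -17.1]
ft_force: [-0.7, 0.3, 6.0]
opening: 35.7
gripper_force: 60.1
clock: 11.4
eef_pos: [511.2, -413.1, 158.3]
ee_rot: [179.8, -0.4, -17.1]
ft_force: [1.4, -0.9, -2.6]
opening: 36.0
gripper_force: 60.8
```

```bash
python3 -m inch '[[-0.1,-0.3,-0.1,0,0,0,0],[-0.2,-0.65,-0.1,0,0,0,0],[-0.35,-1,-0.1,0,0,0,0]]' && python3 -m inch '[[-0.17,-0.45,0,0,0,0,0],[-0.35,-1,0,0,0,0,0],[-0.35,-1,0,0,0,0,0]]' && python3 -m inch '[[-0.17,-0.45,0,0,0,0,0],[-0.35,-1,0,0,0,0,0],[-0.35,-1,0,0,0,0,0]]' && python3 -m inch '[[-0.17,-0.45,0,0,0,0,0],[-0.35,-1,0,0,0,0,0],[-0.35,-1,0,0,0,0,0]]' && python3 -m inch '[[-0.17,-0.45,0,0,0,0,0],[-0.35,-1,0,0,0,0,0],[-0.35,-1,0,0,0,0,0]]' && python3 -m inch '[[-0.17,-0.45,0,0,0,0,0],[-0.35,-1,0,0,0,0,0],[-0.35,-1,0,0,0,0,0]]' && python3 -m inch '[[-0.17,-0.45,0,0,0,-0.136,0],[-0.35,-1,0,0,0,-0.136,0],[-0.35,-1,0,0,0,-0.136,0],[-0.35,-1,0,0,0,-0.136,0],[-0.35,-1,0,0,0,-0.136,0],[-0.35,-1,0,0,0,-0.136,0]]';python3 - <<'E'
from h import *
c=cam("wrist","w5"); s=robot.state();print(s["eef_pos"],s["ee_rot"],s["clock"])
for k in("blue","gold"): 
    for b in blobs(c["im"],k,30): print(k,b)
E
```

```text
clock: 11.7
eef_pos: [505.6, -304.8, 161.6]
ee_rot: [-180.0, 0.0, -17.1]
ft_force: [0.7, 0.2, -3.8]
opening: 35.6
gripper_force: 61.0
clock: 12.0
eef_pos: [501.2, -195.6, 162.1]
ee_rot: [-179.9, 0.0, -16.9]
ft_force: [-0.1, -1.2, -3.9]
opening: 35.9
gripper_force: 61.3
clock: 12.3
eef_pos: [497.1, -90.2, 161.9]
ee_rot: [-179.9, 0.0, -16.9]
ft_force: [0.3, -0.5, -3.7]
opening: 35.8
gripper_force: 61.8
clock: 12.6
eef_pos: [493.1, 15.5, 161.9]
ee_rot: [-179.9, 0.0, -16.9]
ft_force: [0.3, -0.7, -3.5]
opening: 35.5
gripper_force: 62.2
clock: 12.9
eef_pos: [489.2, 121.2, 161.8]
ee_rot: [-179.9, 0.0, -16.9]
ft_force: [-0.2, -0.5, -3.2]
opening: 35.7
gripper_force: 62.6
clock: 13.2
eef_pos: [485.2, 226.9, 161.6]
ee_rot: [-180.0, 0.0, -16.9]
ft_force: [-0.7, -0.3, -4.0]
opening: 36.1
gripper_force: 62.9
clock: 13.8
eef_pos: [481.9, 328.1, 161.9]
ee_rot: [180.0, 0.0, 7.1]
ft_force: [0.0, 0.3, -2.9]
opening: 35.9
gripper_force: 63.3
[481.86318882 328.19150972 162.00471712] [ 1.79990969e+02 -5.21102123e-03  7.16195778e+00] 13.85
blue (np.int32(4315), [582, 69, 58, 151], [620.8, 163.9])
blue (np
[... 365 characters left out ...]
 15], [234.2, 154.9])
gold (np.int32(197), [224, 149, 24, 36], [233.8, 168.6])
gold (np.int32(103), [298, 149, 6, 21], [301.0, 158.8])
gold (np.int32(108), [308, 149, 6, 21], [310.8, 158.7])
gold (np.int32(111), [318, 149, 6, 21], [320.7, 158.6])
gold (np.int32(124), [328, 148, 6, 22], [330.5, 158.8])
gold (np.int32(64), [206, 150, 12, 15], [213.6, 155.8])
gold (np.int32(116), [188, 166, 15, 20], [192.4, 176.8])
gold (np.int32(118), [212, 166, 13, 20], [216.2, 176.6])
gold (np.int32(400), [283, 180, 18, 52], [290.6, 210.6])
gold (np.int32(404), [303, 181, 13, 52], [309.6, 210.9])
gold (np.int32(393), [323, 181, 12, 52], [328.7, 211.6])
gold (np.int32(408), [341, 181, 14, 52], [347.6, 211.3])
```

View pics/w5.png

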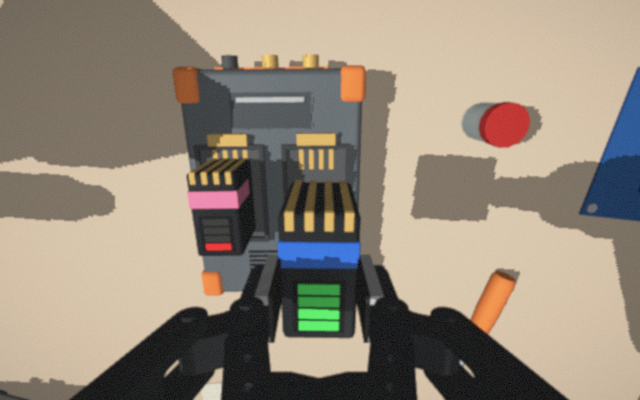

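```bash
cat > place.py <<'E'
import sys
from h import *
# held pack: blade mean u, edge row v ; slot gold block u,v ; dz pack bottom below TCP ; gold z
def rel(c,bu,bv,gu,gv,dz,gz,slotyaw):
    st=robot.state(); y=np.radians(st["ee_rot"][2]); e=st["eef_pos"]
    tx=np.array([np.cos(y),np.sin(y)]); ty=np.array([np.sin(y),-np.cos(y)])
    pc=pt(c,(bu,bv),e[2]-dz+58)[:2]-35*tx; s=np.radians(slotyaw)
    sc=pt(c,(gu,gv),gz)[:2]-51*np.array([np.cos(s),np.sin(s)])
    d=sc-pc; print("pack rel TCP (tool)",((pc-e[:2])@tx).round(1),((pc-e[:2])@ty).round(1),"slot",sc.round(1),"shift",(d@tx).round(1),(d@ty).round(1),"yaw err",slotyaw-st["ee_rot"][2])
E
python3 - <<'E'
from place import *
rel(cam("wrist"),319,180.7,315.5,139.1,23.5,46,7.5)
E
```

```text
pack rel TCP (tool) 13.9 -0.3 slot [478.1 331.1] shift -17.3 -2.8 yaw err 0.3021577897683363
```

```bash
python3 - <<'E'
from h import *
im=cv2.imread("pics/w5.png"); g=im[170:345,270:370]; print([ (170+i,im[170+i,308:311].mean(0).astype(int).tolist()) for i in range(8,70,3)])
c=cam("wrist"); e=robot.state()["eef_pos"]
for v in(181,203,205,207,336): print(v,pt(c,(319,v),e[2]+34.5)[:2].round(1), "vs",e[:2])
cv2.imwrite("pics/c5.png",cv2.resize(g,None,fx=3,fy=3,interpolation=2))
E
```

```text
[(178, [97, 97, 93]), (181, [75, 84, 85]), (184, [37, 55, 64]), (187, [45, 67, 79]), (190, [45, 73, 87]), (193, [52, 79, 94]), (196, [49, 80, 96]), (199, [51, 81, 97]), (202, [49, 81, 96]), (205, [49, 79, 97]), (208, [50, 80, 95]), (211, [71, 122, 147]), (214, [107, 186, 223]), (217, [110, 189, 225]), (220, [108, 187, 224]), (223, [110, 188, 224]), (226, [109, 187, 224]), (229, [109, 189, 224]), (232, [62, 82, 93]), (235, [54, 51, 47]), (238, [50, 49, 45])]
181 [530.1 335. ] vs [481.7289376  328.55194278]
203 [520.1 333.7] vs [481.7289376  328.55194278]
205 [519.2 333.6] vs [481.7289376  328.55194278]
207 [518.3 333.5] vs [481.7289376  328.55194278]
336 [448.5 324.7] vs [481.7289376  328.55194278]
```

View pics/c5.png

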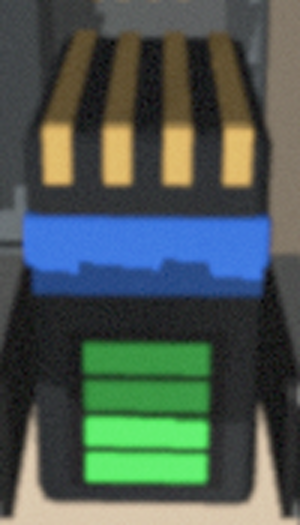

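```bash
python3 -m inch '[[-0.035,-0.03,0,0,0,-0.002,0],[-0.035,-0.03,0.3,0,0,-0.002,0],[-0.035,-0.03,0.6,0,0,-0.002,0],[-0.035,-0.03,0.8,0,0,-0.002,0],[-0.035,-0.03,0.92,0,0,-0.002,0],[-0.035,-0.03,0.96,0,0,-0.002,0],[-0.035,-0.03,0.98,0,0,-0.002,0],[-0.035,-0.03,0.98,0,0,-0.002,0]]' && python3 -m inch '[[0,0,0.005,0,0,0,0],[0,0,0.01,0,0,0,0],[0,0,0.01,0,0,0,0]]'
```

```text
clock: 14.75
eef_pos: [477.9, 332.2, 64.7]
ee_rot: [-180.0, -0.1, 7.7]
ft_force: [0.7, 0.1, -3.5]
opening: 35.7
gripper_force: 63.2
clock: 15.05
eef_pos: [477.9, 332.1, 63.5]
ee_rot: [-180.0, -0.1, 7.7]
ft_force: [0.3, -1.2, 2.5]
opening: 36.0
gripper_force: 63.8
```

```bash
python3 -m inch '[[0,0,0,0,0,0,0.7],[0,0,0,0,0,0,0.7],[0,0,0,0,0,0,0.7],[0,0,-0.15,0,0,0,0.7],[0,0,-0.6,0,0,0,0.7],[0,0,-1,0,0,0,0.7]]' && python3 -m inch '[[0,-0.4,0,0,0,0,0.7],[0,-0.77,0,0,0,0,0.7],[0,-0.77,0.2,0,0,0,0.7],[0,-0.77,0.4,0,0,0,0.7],[0,-0.77,0.5,0,0,0,0.7],[0,-0.77,0.5,0,0,0,0.7]]';python3 - <<'E'
from h import *
c=cam("wrist","w6"); s=robot.state();print(s["eef_pos"],s["ee_rot"],s["clock"])
E
```

```text
clock: 15.65
eef_pos: [477.3, 331.9, 165.4]
ee_rot: [-180.0, 0.0, 7.7]
ft_force: [0.4, 0.7, 0.4]
opening: 59.9
gripper_force: 0.0
clock: 16.25
eef_pos: [466.8, 407.9, 112.4]
ee_rot: [180.0, 0.1, 7.7]
ft_force: [0.1, 0.2, -0.2]
opening: 59.9
gripper_force: 0.0
[467.25319802 408.13080295 113.48550653] [1.79999750e+02 1.01823587e-02 7.72351402e+00] 16.3
```

View pics/w6.png

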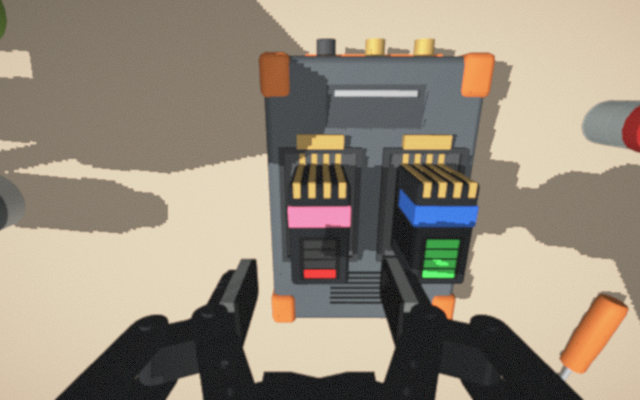

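```bash
python3 -m inch '[[0,0,0.2,0,0,0,0.7],[0,0,0.4,0,0,0,0.7],[0,0,0.5,0,0,0,0.7],[0,0,0.5,0,0,0,0.7],[0,0,0.5,0,0,0,0],[0,0,0.5,0,0,0,0],[0,0,0.5,0,0,0,0],[0,0,0.5,0,0,0,0]]' && python3 -m inch '[[0,0,0,0,0,0,0],[0,0,0,0,0,0,0],[0,0,0,0,0,0,0]]' && python3 -m inch '[[0,0,-0.05,0,0,0,0],[0,0,-0.1,0,0,0,0],[0,0,-0.3,0,0,0,0],[0,0,-0.6,0,0,0,0],[0,0,-1,0,0,0,0],[0,0,-1,0,0,0,0],[0,0,-1,0,0,0,0]]'
```

```text
clock: 17.1
eef_pos: [467.8, 408.6, 64.7]
ee_rot: [-180.0, -0.1, 7.7]
ft_force: [-0.6, -2.5, 5.9]
opening: 36.2
gripper_force: 59.9
clock: 17.4
eef_pos: [467.8, 408.6, 64.7]
ee_rot: [-179.9, -0.1, 7.7]
ft_force: [-0.8, -2.0, 6.2]
opening: 35.8
gripper_force: 59.9
clock: 18.1
eef_pos: [467.4, 408.5, 164.0]
ee_rot: [-179.9, -0.1, 7.7]
ft_force: [-0.4, -0.3, -3.2]
opening: 35.7
gripper_force: 60.6
```

Pack bottom is 24.7 below TCP. Carry pink to the charger.

```bash
python3 -m inch '[[0,0.3,0,0,0,0,0],[-0.05,0.65,0,0,0,0,0],[-0.08,1,0,0,0,0,0]]' && python3 -m inch '[[-0.04,0.45,0,0,0,0,0],[-0.08,1,0,0,0,0,0],[-0.08,1,0,0,0,0,0]]' && python3 -m inch '[[-0.04,0.45,0,0,0,0,0],[-0.08,1,0,0,0,0,0],[-0.08,1,0,0,0,0,0]]' && python3 -m inch '[[-0.04,0.45,0,0,0,0,0],[-0.08,1,0,0,0,0,0],[-0.08,1,0,0,0,0,0]]' && python3 -m inch '[[-0.04,0.45,0,0,0,0,0],[-0.08,1,0,0,0,0,0],[-0.08,1,0,0,0,0,0]]' && python3 -m inch '[[-0.04,0.45,0,0,0,0,0],[-0.08,1,0,0,0,0,0],[-0.08,1,0,0,0,0,0]]' && python3 -m inch '[[-0.04,0.45,0,0,0,0,0],[-0.08,1,0,0,0,0,0],[-0.08,1,0,0,0,0,0]]' && python3 -m inch '[[-0.04,0.45,0,0,0,0.134,0],[-0.1,1,0,0,0,0.134,0],[-0.1,1,0,0,0,0.134,0],[-0.1,1,0,0,0,0.134,0],[-0.1,1,0,0,0,0.134,0],[-0.1,1,0,0,0,0.134,0]]' | tail -6;python3 - <<'E'
from h import *
c=cam("wrist","w7"); s=robot.state();print(s["eef_pos"],s["ee_rot"],s["clock"])
for b in blobs(c["im"],"gold",40): print(b)
E
```

```text
clock: 18.4
eef_pos: [471.8, 306.9, 161.4]
ee_rot: [180.0, 0.1, 7.8]
ft_force: [1.4, -0.5, -2.0]
opening: 35.8
gripper_force: 60.8
clock: 18.7
eef_pos: [477.9, 203.7, 161.9]
ee_rot: [179.9, 0.1, 7.5]
ft_force: [0.4, -0.3, -2.2]
opening: 35.6
gripper_force: 61.0
clock: 19.0
eef_pos: [483.5, 103.8, 161.9]
ee_rot: [179.9, 0.1, 7.5]
ft_force: [0.6, -0.7, -2.9]
opening: 35.8
gripper_force: 61.5
clock: 19.3
eef_pos: [489.1, 3.9, 161.9]
ee_rot: [180.0, 0.1, 7.5]
ft_force: [0.4, 1.2, -2.3]
opening: 35.9
gripper_force: 61.8
clock: 19.6
eef_pos: [494.7, -96.1, 161.9]
ee_rot: [180.0, 0.1, 7.6]
ft_force: [-0.6, 1.0, -2.0]
opening: 35.9
gripper_force: 62.1
clock: 19.9
eef_pos: [500.3, -196.2, 161.7]
ee_rot: [-180.0, 0.1, 7.6]
ft_force: [0.3, 2.3, -2.3]
opening: 35.9
gripper_force: 62.3
clock: 20.2
eef_pos: [505.9, -296.2, 161.4]
ee_rot: [-180.0, 0.1, 7.6]
ft_force: [0.1, 1.9, -3.9]
opening: 35.8
gripper_force: 62.5
clock: 20.8
eef_pos: [509.9, -391.9, 162.8]
ee_rot: [-180.0, 0.0, -16.1]
ft_force: [-0.4, 0.5, -2.3]
opening: 35.9
gripper_force: 62.7
[ 509.94314291 -392.01140888  163.03389208] [-1.79994184e+02 -1.14454293e-03 -1.61692155e+01] 20.85
(np.int32(450), [237, 119, 39, 13], [256.3, 124.7])
(np.int32(447), [324, 120, 38, 12], [342.7, 125.5])
(np.int32(106), [324, 136, 6, 20], [326.8, 145.3])
(np.int32(104), [334, 136, 6, 20], [336.7, 145.8])
(np.int32(111), [344, 136, 6, 20], [346.4, 145.5])
(np.int32(103), [353, 136, 7, 20], [356.0, 145.6])
(np.int32(94), [222, 150, 8, 14], [225.4, 157.0])
(np.int32(94), [234, 150, 7, 15], [237.1, 157.2])
(np.int32(95), [246, 151, 7, 14], [249.0, 157.4])
(np.int32(98), [258, 151, 7, 15], [261.0, 157.9])
(np.int32(215), [283, 210, 11, 22], [288.3, 220.1])
(np.int32(189), [303, 210, 11, 21], [308.3, 219.5])
(np.int32(173), [324, 211, 9, 20], [328.0, 220.8])
(np.int32(171), [344, 211, 9, 20], [347.9, 220.7])
```

View pics/w7.png

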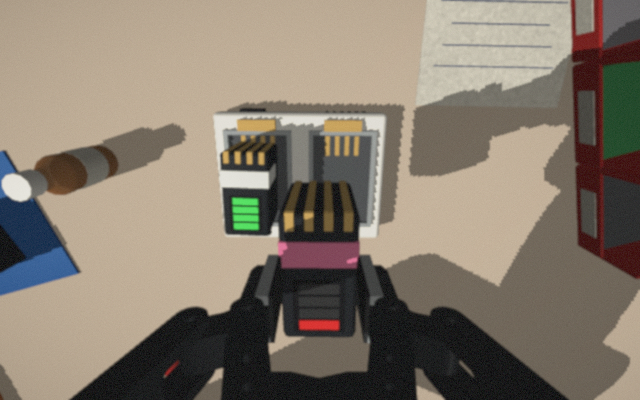

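```bash
python3 - <<'E'
from place import *
c=cam("wrist"); rel(c,318.2,210.3,342.7,125.5,24.7,36,-16.5); rel(c,318.2,210.3,256.3,124.7,24.7,36,-16.5)
E
```

```text
pack rel TCP (tool) -0.5 -1.4 slot [ 510.9 -413.3] shift 7.3 21.4 yaw err -0.2939375244039901
pack rel TCP (tool) -0.5 -1.4 slot [ 533.3 -338.9] shift 8.1 -56.3 yaw err -0.2939375244039901
```

```bash
python3 -m inch '[[0.07,0.21,0,0,0,0.002,0],[0.07,0.21,0,0,0,0.002,0],[0.07,0.21,0.3,0,0,0.002,0],[0.07,0.21,0.6,0,0,0.002,0],[0.07,0.21,0.85,0,0,0.002,0],[0.07,0.21,0.95,0,0,0.002,0],[0.07,0.21,1,0,0,0.002,0],[0.07,0.21,1,0,0,0.002,0]]' && python3 -m inch '[[0,0,0.03,0,0,0,0],[0,0,0.05,0,0,0,0],[0,0,0.07,0,0,0,0],[0,0,0.08,0,0,0,0],[0,0,0.085,0,0,0,0],[0,0,0.085,0,0,0,0]]'
```

```text
clock: 21.7
eef_pos: [510.6, -415.4, 63.4]
ee_rot: [180.0, -0.0, -16.7]
ft_force: [-0.8, 0.7, -2.1]
opening: 35.7
gripper_force: 62.6
clock: 22.3
eef_pos: [510.4, -415.6, 54.8]
ee_rot: [180.0, -0.0, -16.7]
ft_force: [-0.5, 0.5, 2.5]
opening: 35.7
gripper_force: 63.3
```

```bash
python3 -m inch '[[0,0,0,0,0,0,0.7],[0,0,0,0,0,0,0.7],[0,0,0,0,0,0,0.7],[0,0,-0.15,0,0,0,0.7],[0,0,-0.6,0,0,0,0.7],[0,0,-1,0,0,0,0.7]]' && python3 -m inch '[[0.01,-0.4,0,0,0,0.002,0.7],[0.01,-0.82,0,0,0,0.002,0.7],[0.01,-0.82,0.2,0,0,0.002,0.7],[0.01,-0.82,0.4,0,0,0.002,0.7],[0.01,-0.82,0.5,0,0,0.002,0.7],[0.01,-0.82,0.5,0,0,0.002,0.7]]';python3 - <<'E'
from h import *
c=cam("wrist","w8"); s=robot.state();print(s["eef_pos"],s["ee_rot"],s["clock"])
E
```

```text
clock: 22.9
eef_pos: [510.2, -415.3, 156.8]
ee_rot: [-180.0, 0.0, -16.7]
ft_force: [0.2, -0.6, 0.6]
opening: 59.8
gripper_force: 0.0
clock: 23.5
eef_pos: [534.5, -337.0, 103.9]
ee_rot: [-180.0, 0.1, -17.1]
ft_force: [0.2, -0.1, 0.5]
opening: 60.2
gripper_force: 0.0
[ 534.83028089 -337.40616231  104.86259355] [-1.79995500e+02  1.57776193e-02 -1.71159885e+01] 23.55
```

View pics/w8.png

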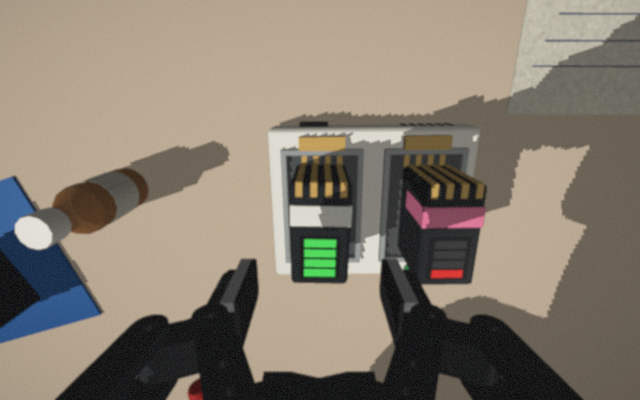

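```bash
python3 -m inch '[[0,0,0.2,0,0,0,0.7],[0,0,0.4,0,0,0,0.7],[0,0,0.51,0,0,0,0.7],[0,0,0.51,0,0,0,0.7],[0,0,0.51,0,0,0,0],[0,0,0.51,0,0,0,0],[0,0,0.51,0,0,0,0],[0,0,0.51,0,0,0,0]]' && python3 -m inch '[[0,0,0,0,0,0,0],[0,0,0,0,0,0,0],[0,0,0,0,0,0,0]]' && python3 -m inch '[[0,0,-0.05,0,0,0,0],[0,0,-0.1,0,0,0,0],[0,0,-0.3,0,0,0,0],[0,0,-0.6,0,0,0,0],[0,0,-1,0,0,0,0],[0,0,-1,0,0,0,0],[0,0,-1,0,0,0,0]]'
```

```text
clock: 24.35
eef_pos: [535.5, -337.8, 55.2]
ee_rot: [179.9, -0.1, -17.1]
ft_force: [-0.7, -1.0, 5.0]
opening: 35.3
gripper_force: 59.9
clock: 24.65
eef_pos: [535.5, -337.8, 55.2]
ee_rot: [179.9, -0.1, -17.1]
ft_force: [-0.9, 0.1, 5.9]
opening: 35.6
gripper_force: 60.0
clock: 25.35
eef_pos: [535.2, -337.4, 154.5]
ee_rot: [180.0, -0.1, -17.1]
ft_force: [0.2, -0.0, -4.0]
opening: 35.8
gripper_force: 60.6
```

Bottom is 25.2 below TCP.

```bash
python3 -m inch '[[-0.1,-0.3,-0.1,0,0,0,0],[-0.25,-0.65,-0.1,0,0,0,0],[-0.4,-1,-0.1,0,0,0,0]]' | head -2 && python3 -m inch '[[-0.2,-0.45,0,0,0,0,0],[-0.4,-1,0,0,0,0,0],[-0.4,-1,0,0,0,0,0]]' | head -2&& python3 -m inch '[[-0.2,-0.45,0,0,0,0,0],[-0.4,-1,0,0,0,0,0],[-0.4,-1,0,0,0,0,0]]' | head -2&& python3 -m inch '[[-0.2,-0.45,0,0,0,0,0],[-0.4,-1,0,0,0,0,0],[-0.4,-1,0,0,0,0,0]]' | head -2&& python3 -m inch '[[-0.2,-0.45,0,0,0,0,0],[-0.4,-1,0,0,0,0,0],[-0.4,-1,0,0,0,0,0]]' | head -2&& python3 -m inch '[[-0.2,-0.45,0,0,0,0,0],[-0.4,-1,0,0,0,0,0],[-0.4,-1,0,0,0,0,0]]' | head -2&& python3 -m inch '[[-0.2,-0.45,0,0,0,-0.137,0],[-0.42,-0.93,0,0,0,-0.137,0],[-0.42,-0.93,0,0,0,-0.137,0],[-0.42,-0.93,0,0,0,-0.137,0],[-0.42,-0.93,0,0,0,-0.137,0],[-0.42,-0.93,0,0,0,-0.137,0]]';python3 - <<'E'
from h import *
c=cam("wrist","w9"); s=robot.state();print(s["eef_pos"],s["ee_rot"],s["clock"])
for b in blobs(c["im"],"gold",40): print(b)
E
```

```text
clock: 25.65
eef_pos: [525.3, -228.6, 162.0]
clock: 25.95
eef_pos: [516.2, -118.1, 162.5]
clock: 26.25
eef_pos: [507.4, -11.3, 162.5]
clock: 26.55
eef_pos: [498.7, 95.8, 162.6]
clock: 26.85
eef_pos: [490.0, 202.9, 162.4]
clock: 27.15
eef_pos: [481.3, 310.0, 162.2]
clock: 27.75
eef_pos: [469.7, 406.8, 163.2]
ee_rot: [180.0, 0.0, 7.3]
ft_force: [0.8, -0.1, -2.5]
opening: 35.4
gripper_force: 62.6
[469.67790921 406.88316848 163.39449021] [1.79989329e+02 2.68759196e-03 7.32846322e+00] 27.8
(np.int32(229), [394, 51, 17, 15], [402.3, 58.1])
(np.int32(211), [354, 52, 16, 14], [361.5, 58.4])
(np.int32(515), [298, 130, 40, 14], [317.7, 136.9])
(np.int32(547), [386, 130, 41, 14], [406.1, 136.6])
(np.int32(105), [300, 147, 6, 21], [302.9, 156.7])
(np.int32(118), [310, 147, 6, 21], [312.6, 156.7])
(np.int32(121), [320, 147, 6, 21], [322.5, 156.9])
(np.int32(116), [330, 147, 6, 21], [332.4, 156.6])
(np.int32(190), [386, 146, 21, 34], [396.3, 163.3])
(np.int32(72), [396, 146, 8, 14], [398.9, 152.1])
(np.int32(189), [406, 146, 25, 34], [418.9, 163.4])
(np.int32(75), [416, 146, 11, 15], [419.2, 152.4])
(np.int32(108), [429, 161, 14, 19], [437.8, 171.0])
(np.int32(99), [408, 162, 11, 18], [413.8, 171.2])
(np.int32(396), [285, 181, 16, 51], [291.6, 210.1])
(np.int32(360), [304, 181, 12, 51], [310.2, 211.7])
(np.int32(383), [324, 181, 12, 51], [329.0, 211.7])
(np.int32(390), [339, 181, 17, 52], [347.6, 211.1])
```

```bash
python3 - <<'E'
from place import *
im=cv2.imread("pics/w9.png"); print([int(im[v,309:312,2].mean()) for v in range(204,218)])
rel(cam("wrist"),319.5,211,317.7,136.9,25.2,46,7.5)
E
```

```text
[92, 95, 95, 96, 96, 99, 118, 153, 190, 217, 223, 221, 223, 223]
pack rel TCP (tool) -0.6 -0.1 slot [467.8 408.2] shift -1.0 -1.2 yaw err 0.1308254822660233
```

Target TCP z = 65.2, about 98 down.

```bash
python3 -m inch '[[-0.01,-0.01,0,0,0,0,0],[-0.01,-0.01,0.3,0,0,0,0],[-0.01,-0.01,0.6,0,0,0,0],[-0.01,-0.01,0.8,0,0,0,0],[-0.01,-0.01,0.92,0,0,0,0],[-0.01,-0.01,0.96,0,0,0,0],[-0.01,-0.01,0.97,0,0,0,0],[-0.01,-0.01,0.97,0,0,0,0]]' && python3 -m inch '[[0,0,0.005,0,0,0,0],[0,0,0.01,0,0,0,0],[0,0,0.015,0,0,0,0],[0,0,0.015,0,0,0,0]]'
```

```text
clock: 28.65
eef_pos: [468.4, 409.2, 67.4]
ee_rot: [-180.0, -0.1, 7.5]
ft_force: [0.2, -0.6, -2.5]
opening: 35.7
gripper_force: 62.5
clock: 29.05
eef_pos: [468.1, 409.0, 65.2]
ee_rot: [-180.0, -0.0, 7.6]
ft_force: [-0.1, 0.2, -0.1]
opening: 35.6
gripper_force: 62.9
```

```bash
python3 -m inch '[[0,0,0.002,0,0,0,0.7],[0,0,0.002,0,0,0,0.7],[0,0,0.002,0,0,0,0.7],[0,0,-0.15,0,0,0,0.7],[0,0,-0.6,0,0,0,0.7],[0,0,-1,0,0,0,0.7]]' && python3 -m inch '[[0.03,0.5,0,0,0,0,0.7],[0.06,1,0,0,0,0,0.7]]'|head -2 && python3 -m inch '[[0.03,0.5,0,0,0,0,0.7],[0.06,1,0,0,0,0,0.7]]'|head -2 && python3 -m inch '[[0.03,0.5,0,0,0,0,0.7],[0.06,1,0,0,0,0,0.7]]'|head -2 && python3 -m inch '[[0.03,0.5,0,0,0,0,0.7],[0.06,1,0,0,0,0,0.7]]'|head -2 && python3 -m inch '[[0,0.38,0,0,0,0,0.7],[0,0.38,0.4,0,0,0,0.7],[0,0.38,0.8,0,0,0,0.7],[0,0.38,0.8,0,0,0,0.7]]';python3 - <<'E'
from h import *
c=cam("wrist","w10"); s=robot.state();print(s["eef_pos"],s["ee_rot"],s["clock"])
for b in blobs(c["im"],"yellow",60)+blobs(c["im"],"red",60): print(b)
E
```

```text
clock: 29.65
eef_pos: [467.8, 408.8, 167.4]
ee_rot: [-180.0, 0.0, 7.6]
ft_force: [-0.1, 0.3, -0.1]
opening: 60.0
gripper_force: 0.0
clock: 29.85
eef_pos: [487.4, 310.6, 167.3]
clock: 30.05
eef_pos: [506.2, 210.9, 166.3]
clock: 30.25
eef_pos: [525.3, 112.5, 166.4]
clock: 30.45
eef_pos: [544.4, 14.2, 166.4]
clock: 30.85
eef_pos: [547.0, -21.4, 81.5]
ee_rot: [-179.9, 0.4, 7.5]
ft_force: [-0.1, -0.6, 0.3]
opening: 60.2
gripper_force: 0.0
[548.3960451  -21.31671618  84.55701025] [-1.79944779e+02  1.70450082e-01  7.55050895e+00] 30.9
(np.int32(1238), [293, 202, 60, 22], [322.0, 212.8])
(np.int32(1668), [0, 139, 39, 57], [16.8, 170.5])
(np.int32(255), [306, 264, 31, 9], [320.7, 268.3])
```

```bash
python3 -m inch '[[0.01,0,0.2,0,0,0,0.7],[0.01,0,0.4,0,0,0,0.7],[0.01,0,0.55,0,0,0,0.7],[0.01,0,0.59,0,0,0,0.7],[0.01,0,0.59,0,0,0,0],[0.01,0,0.59,0,0,0,0],[0.01,0,0.59,0,0,0,0],[0.01,0,0.59,0,0,0,0]]' && python3 -m inch '[[0,0,0,0,0,0,0],[0,0,0,0,0,0,0],[0,0,0,0,0,0,0]]' && python3 -m inch '[[0,0,-0.05,0,0,0,0],[0,0,-0.1,0,0,0,0],[0,0,-0.3,0,0,0,0],[0,0,-0.6,0,0,0,0],[0,0,-1,0,0,0,0],[0,0,-1,0,0,0,0],[0,0,-1,0,0,0,0]]'
```

```text
clock: 31.7
eef_pos: [551.4, -21.4, 28.3]
ee_rot: [179.9, -0.2, 7.6]
ft_force: [-2.2, -1.8, 7.1]
opening: 35.8
gripper_force: 59.4
clock: 32.0
eef_pos: [551.5, -21.5, 28.3]
ee_rot: [179.9, -0.2, 7.6]
ft_force: [-2.1, -1.8, 8.1]
opening: 35.9
gripper_force: 59.4
clock: 32.7
eef_pos: [550.6, -21.3, 126.9]
ee_rot: [180.0, -0.1, 7.6]
ft_force: [-1.1, 0.6, -3.4]
opening: 35.6
gripper_force: 60.5
```

```bash
python3 -m inch '[[0,0.1,-0.3,0,0,0,0],[-0.1,0.5,-0.38,0,0,0,0],[-0.2,1,-0.38,0,0,0,0]]'|head -2 && python3 -m inch '[[-0.1,0.45,0,0,0,0,0],[-0.2,1,0,0,0,0,0],[-0.2,1,0,0,0,0,0]]'|head -2 && python3 -m inch '[[-0.1,0.45,0,0,0,0.134,0],[-0.2,0.9,0,0,0,0.134,0],[-0.2,0.9,0,0,0,0.134,0],[-0.2,0.9,0,0,0,0.134,0],[-0.2,0.9,0,0,0,0.134,0],[-0.2,0.9,0,0,0,0.134,0]]';python3 - <<'E'
from h import *
c=cam("wrist","w11"); s=robot.state();print(s["eef_pos"],s["ee_rot"],s["clock"])
for b in blobs(c["im"],"gold",40): print(b)
E
```

```text
clock: 33.0
eef_pos: [543.7, -122.0, 164.4]
clock: 33.3
eef_pos: [535.7, -228.3, 162.1]
clock: 33.9
eef_pos: [529.1, -314.6, 163.6]
ee_rot: [-180.0, 0.0, -16.3]
ft_force: [0.3, -0.5, -2.7]
opening: 35.8
gripper_force: 61.5
[ 529.20601578 -314.67719218  163.7452102 ] [-1.79990284e+02  1.91150112e-02 -1.63555674e+01] 33.95
(np.int32(447), [326, 116, 38, 12], [344.5, 121.4])
(np.int32(431), [411, 116, 40, 12], [430.3, 121.7])
(np.int32(115), [326, 132, 6, 20], [328.5, 141.5])
(np.int32(104), [336, 132, 6, 20], [338.2, 141.2])
(np.int32(104), [345, 132, 6, 20], [347.8, 141.7])
(np.int32(113), [355, 132, 6, 20], [357.4, 141.5])
(np.int32(65), [469, 149, 7, 13], [471.4, 155.0])
(np.int32(59), [433, 150, 6, 12], [435.9, 155.6])
(np.int32(59), [445, 150, 6, 12], [447.7, 155.7])
(np.int32(60), [457, 150, 6, 12], [459.6, 155.6])
(np.int32(196), [285, 216, 10, 21], [289.4, 225.8])
(np.int32(168), [305, 216, 9, 21], [309.2, 226.3])
(np.int32(166), [325, 218, 9, 20], [329.0, 227.2])
(np.int32(159), [345, 218, 9, 20], [348.7, 227.7])
(np.int32(1970), [278, 245, 82, 30], [318.7, 260.1])
```

```bash
python3 - <<'E'
from place import *
rel(cam("wrist"),319,216.5,344.5,121.4,25.3,36,-16.5)
E
```

```text
pack rel TCP (tool) -3.7 -1.0 slot [ 533.  -338.6] shift 14.0 22.8 yaw err -0.11257952899164536
```

```bash
python3 -m inch '[[0.14,0.22,0,0,0,0,0],[0.14,0.22,0,0,0,0,0],[0.14,0.22,0.3,0,0,0,0],[0.14,0.22,0.6,0,0,0,0],[0.14,0.22,0.85,0,0,0,0],[0.14,0.22,0.95,0,0,0,0],[0.14,0.22,1,0,0,0,0],[0.14,0.22,1,0,0,0,0]]' && python3 -m inch '[[0,0,0.03,0,0,0,0],[0,0,0.05,0,0,0,0],[0,0,0.07,0,0,0,0],[0,0,0.08,0,0,0,0],[0,0,0.085,0,0,0,0],[0,0,0.085,0,0,0,0]]'
```

```text
clock: 34.8
eef_pos: [536.4, -340.6, 64.4]
ee_rot: [180.0, -0.0, -16.5]
ft_force: [0.5, 0.3, -2.9]
opening: 35.7
gripper_force: 61.6
clock: 35.4
eef_pos: [536.2, -340.8, 55.5]
ee_rot: [180.0, -0.0, -16.6]
ft_force: [-0.3, -0.4, -2.4]
opening: 35.6
gripper_force: 61.6
```

Not quite touching yet; down 1–2 mm more.

```bash
python3 -m inch '[[0,0,0.01,0,0,0,0],[0,0,0.01,0,0,0,0],[0,0,0.01,0,0,0,0]]' && python3 -m inch '[[0,0,0.005,0,0,0,0],[0,0,0.005,0,0,0,0]]'
```

```text
clock: 35.7
eef_pos: [536.3, -341.0, 55.3]
ee_rot: [180.0, -0.0, -16.6]
ft_force: [-2.7, 0.0, 7.2]
opening: 35.8
gripper_force: 62.8
clock: 35.9
eef_pos: [536.4, -341.0, 55.3]
ee_rot: [180.0, -0.1, -16.6]
ft_force: [-5.2, 1.5, 12.2]
opening: 35.7
gripper_force: 63.3
```

Seated. Release, lift and look at both devices.

```bash
python3 -m inch '[[0,0,-0.01,0,0,0,0.7],[0,0,-0.01,0,0,0,0.7],[0,0,-0.01,0,0,0,0.7],[0,0,-0.15,0,0,0,0.7],[0,0,-0.6,0,0,0,0.7],[0,0,-1,0,0,0,0.7]]' && python3 -m inch '[[0,-0.3,-0.4,0,0,0,0.7],[0,-0.6,-0.6,0,0,0,0.7],[0,-1,-0.6,0,0,0,0.7],[0,-1,-0.6,0,0,0,0.7]]';python3 - <<'E'
from h import *
c=cam("scene"); im=c["im"]; w=cam("wrist")["im"]
a=cv2.resize(im[275:360,160:260],None,fx=4,fy=4,interpolation=2); b=cv2.resize(im[95:180,345:445],None,fx=4,fy=4,interpolation=2)
cv2.imwrite("pics/fin.png",cv2.resize(np.vstack([np.hstack([a,b]),cv2.resize(w,(800,500))]),(560,588))[:,:,::-1])
E
```

```text
clock: 36.5
eef_pos: [536.0, -340.6, 156.1]
ee_rot: [-180.0, 0.0, -16.6]
ft_force: [0.9, -0.6, 0.4]
opening: 59.5
gripper_force: 0.0
clock: 36.9
eef_pos: [565.9, -241.3, 216.1]
ee_rot: [-180.0, -0.1, -16.4]
ft_force: [0.1, 0.1, -0.4]
opening: 59.9
gripper_force: 0.0
```

View pics/fin.png

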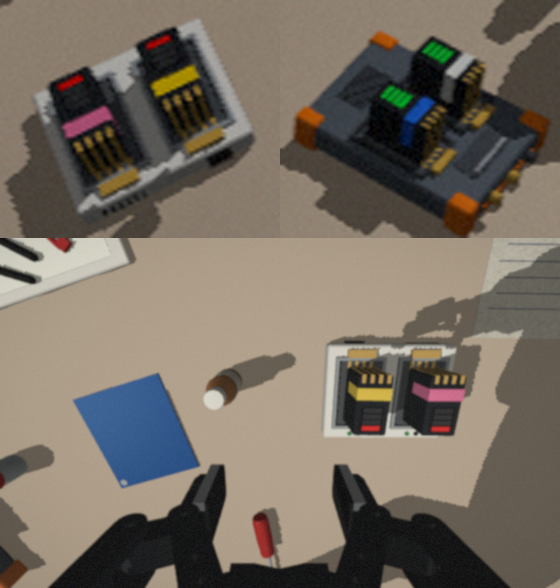

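The picture shows all four packs standing flat with contacts at the contact ends: pink and yellow in the charger, white and blue in the instrument. The mat is empty and the bottle and jar are upright.

```bash
python3 -c "
from workcell import robot
print(robot.close_job())"
```

```text
the job is handed in; nothing more can be done
None
```

The swap is done and the job is handed in: white and blue are in the instrument, pink and yellow in the charger, and the bottle and jar are still standing; it took about 37 s of the 128 s, and no verdict came back.

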